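Clamp a sample pot under a hand screw

ROBOT

A 6-joint arm with a two-finger parallel gripper is mounted at the origin on a cart in front of the work surface, level with it; the furniture and walls round the work are solid. World frame = base frame: x ahead of the robot, y to its left, z up, the work surface at z = 0. Lengths are in m, angles in rad, forces in N, time in s.
With the tool pointing down it reaches from about 0.375 to 0.975 m from the base axis. Payload 3.8 kg.
Tool frame: the origin (TCP) lies at the very end of the fingers, on their centre line; the grasp point (between the pads) lies 19 mm behind it; z points along the fingers, y is the line along which they close (so a half turn about z gives the same grasp; the last joint's range is limited). The gripper opens to 88 mm and grips with 3 to 60 N. Pads are 18 mm wide; open, the fingers measure 123 mm over their backs; the gripper's body (75 mm by 187 mm) begins 45 mm behind the grasp point.
Start: joints at [-0.037, 0.264, 1.604, -0, 1.274, -0.037], TCP at [0.675, -0, 0.239] pointing down, gripper open.
Joint ranges: [-2.63, 2.63], [-0.94, 2.18], [0.31, 2.57], [-1.31, 4.45], [0, 2.66], [-2.55, 2.55]. Speed limits (rad/s): [2.57, 2.57, 3.14, 3.14, 3.14, 3.14].

INTERFACE

Orientations are given as a rotation vector (axis times angle).
In Python, from cell import env, cams gives the robot as it stands.
- The arm moves only by the tool apply_moves, never from a script. Its argument "steps" is text: rows parted by semicolons, each of 6 numbers parted by spaces: the shift along the world's x, y, z in cm, then the turn, a rotation vector about the world's x, y, z in degrees. In form: tx ty tz wx wy wz; .... A call has 1 to 5 rows; each row shifts and turns the commanded pose from where the row before left it; what a row does not reach is not made up. A row lasts 1/8 s, in which the tool goes at most 62.5 mm and 10.7 degrees, less where a joint would pass 70% of its speed; a pose out of reach is approached as far as the arm can. A call with a gripper value outside its range is refused whole. "gripper" is the closure, from 0 (fully open) to 1 (shut), set as the call begins (left out, the last holds). The fingers move at their own pace and stop on an object; "grip_force" is the grip in N (left out, the last holds). Time passes only in rows, so rows that do not move let the fingers close. It gives the time, the measured TCP pose, the force, the opening and the grip force at its end, in the units of the state.
- env.sense(): the state, without advancing time (a new reading comes with each control period).
- cams.read_camera(name): name is "scene" or "side" or "wrist"; returns a dict with "frame" (384x512x3 uint8, red, green, blue), "depth" (384x512 float32, m along the optical axis (not along the pixel's ray), 0 where there is no reading), "fovy" (degrees; the focal length in pixels is half the picture's height over the tangent of half this angle, whatever the lens; pixels are square), "cx", "cy" (the principal point, pixels), "world_to_cam" (4x4, takes a point from world to camera coordinates). Camera axes: x right, y down, z forward; pixel columns grow to the right and rows downward; lengths in m; the calibration is good to about 2 mm. A picture is of the moment at which its call begins.
- env.finish_job(): hands the job in; it is judged then, once.
The state is a dict: "time_s": time; "qpos": joint angles; "qvel": joint speeds; "effort": joint torques, N m; "position": TCP position; "ee_rot": TCP orientation; "ft_force": force on the tool from outside, world axes, zero at the start; "torque": the same for the moment, N m; "grip_width": finger opening in m; "grasp_force": force on a finger pad.
Only numpy, scipy, OpenCV 4.12 (cv2) and the standard library are available. Lean on these libraries where they do the work, as an engineer would, in place of code of your own. Each camera call takes 0.05 s, during which the arm holds its last target. There are 200 camera calls.

TASK

Stand the red-capped sample pot upright in the round nest of the blue clamp's pulled-out slide and let go, push the slide fully home, then turn the clamp's crank clockwise (seen from above) until its pad meets the pot's cap and is snug on it: about 20 newtons, at least 8 and never more than 45, or the pot cracks. Leave it clamped and let go, and do not knock the yellow-capped pots about.

Things in the scene. Friction and masses are not known exactly. Their poses are not given: they have to be found in the camera images.
- red_pot (a point): centre (half-way up, 30 mm above its underside) of the white plastic pot with the red screw cap; 49 mm diameter, 60 mm tall, about 70 g, its z axis is up; stands loose on the worktop at first. Grasp across its body or cap
- sample_pot_3: the same red-capped pot; origin at the centre of its underside, z up
- yellow_pot_a (a point): centre of a yellow-capped pot, 48 mm diameter, 56 mm tall; a bystander, leave it alone
- yellow_pot_b (a point): centre of the other yellow-capped pot, same size; a bystander, leave it alone
- clamp: fixed base of the blue screw clamp: origin on the worktop under the screw's axis; y is the direction in which the slide travels home, +x points from the screw to the column, 92 mm away. The blue head on the column is set up to 2 mm higher or lower from run to run, with all it carries (screw, crank, knob, pad); its top is 134 to 138 mm above the worktop, only nut, screw, crank and knob stand higher
- nest (a point): centre of the nest's floor on the slide, 15 mm above the worktop; the nest is a grey ring with a flared rim, 10 mm high, inside 50 mm across at the floor and 58 mm at the rim; it moves with the slide along the clamp's y and lies exactly under the screw when the slide is home. z up, axes parallel to the clamp's
- push_plate (a point): centre of the outer face of the black upright plate at the slide's outer end: 40 mm wide, 34 mm tall (14 to 48 mm above the worktop), 10 mm thick; the face looks along the clamp's -y and lies 97 mm from the nest's centre. Push it along the clamp's +y (2 to 3 N of friction) until the slide stops dead. Axes parallel to the clamp's
- slide_body (a joint): travel of the slide in m: 0 fully out, 0.130 fully home at its stop (nest under the screw); starts between 0 and 0.03. It stays where it is left
- crank (a joint): crank angle in rad, growing clockwise seen from above; at 0 the crank points along the clamp's +x. Starts between 1.5 and 3.5, end stop 11.2. One turn lowers screw, crank, knob and pad together by 20 mm (3.18 mm per rad). Its friction takes up to about 2.6 N at the knob while it is turned freely (0 to 1 N may be left after each small step); it stays where it is left
- screw_axis (a point): fixed point of the head on the vertical screw axis, at the top of the brass nut, 141 to 145 mm above the worktop
- knob_grip (a point): grip point of the crank's red upright knob, a cylinder 18 mm in diameter and 46 mm tall that spins freely on its pin, so it can be led round without turning the hand; on its axis, 27 mm above its lower end, 42 mm from the screw axis; 223 to 227 mm above the worktop at crank angle 0, falling 20 mm per turn. The crank's dark arm ends 30 mm below this point
- screw: the screw with crank and pad (origin of no use). The pad, a 30 mm black rubber disc under it, sits on a stud set differently each time: its face is 43 to 48 mm below screw_axis at crank angle 0, and meets the pot's cap (75 mm up) at 5.6 to 8.5 rad. Then the effort along the turn at the knob rises by about 2 N per 10 N on the pad; 10 N take only 0.05 to 0.08 rad: feel for it
There are look-alikes about, which are no part of the job. There is more than one size of the sample_pot_3; the job needs the middle-sized.

How it is judged:
On the way, in this order (a step that is already met when the one before it is completed fails the run):
1. the red-capped pot stands in the nest, let go, the slide not yet home (distance between sample_pot_3 and nest below 0.006 m and angle between sample_pot_3's own z axis and vertical below 0.1 rad and contact force between sample_pot_3 and the fingers below 0.1 N and value of joint slide_body below 0.1 m), for 0.2 s.
2. the slide is home with the pot in the nest and the pad not yet on it (value of joint slide_body above 0.127 m and distance between sample_pot_3 and nest below 0.006 m and contact force between screw and sample_pot_3 below 0.1 N), for 0.2 s.
3. the pad is snug on the cap (contact force between screw and sample_pot_3 above 8 N), for 0.2 s.
At the end, for the whole second after the job is handed in: the red-capped pot stands upright (within 0.1 rad) and at rest in the nest (within 6 mm), the slide is home (within 3 mm), and the pad presses on the cap with 8 to 45 N (contact force between screw and sample_pot_3 between 8 and 45 N and value of joint slide_body above 0.127 m and distance between sample_pot_3 and nest below 0.006 m and angle between sample_pot_3's own z axis and vertical below 0.1 rad and linear speed of sample_pot_3 below 0.01 m/s); the robot touches nothing.
It fails at once if the pad presses on the pot with more than 45 N (contact force between screw and sample_pot_3 above 45 N).
It fails at once if a yellow-capped pot is moved by more than 2 cm (distance of any of yellow_pot_a, yellow_pot_b from where it was at the start of the episode above 0.02 m).
It fails at once if the red-capped pot is tipped over (angle between sample_pot_3's own z axis and vertical above 0.8 rad).
It also fails if it takes over 70 s, if anything falls off the work surface, if the arm or the gripper's body presses on something with over 40 N, if the wrist force passes 120 N, or if a joint passes its speed limit or range.

## Working session

There is one attempt and no reset: what is moved stays moved. The work goes in short steps, Python scripts to look and compute and a tool call to move; the robot and the scene stay as the last step left them, time stands still between calls to the robot, and variables do not carry over. Pictures are saved under pics/ and viewed, at most 13 in all, crops included, and the job is handed in when it is done.

Besides the shell and the picture viewer there is one more tool, called after "Request:" as name(argument=value, ...) on one line, values as JSON. apply_moves: Moves the arm, as the interface text tells. Its arguments: {"type":"object","properties":{"steps":{"type":"string"},"gripper":{"type":"number"},"grip_force":{"type":"number"}},"required":["steps"]}

```bash
mkdir -p pics; cat > h.py <<'E'
import numpy as np, cv2
from cell import env, cams
def cap(n):
    d=cams.read_camera(n); np.savez('/tmp/%s.npz'%n,**d); return d
def pts(d):
    H,W=d['depth'].shape; f=H/2/np.tan(np.radians(d['fovy'])/2)
    v,u=np.mgrid[:H,:W]; z=d['depth']
    p=np.stack([(u-d['cx'])/f*z,(v-d['cy'])/f*z,z,np.ones_like(z)],-1)
    return (p@np.linalg.inv(d['world_to_cam']).T)[...,:3]
E
python3 - <<'E'
from h import *
a=cap('scene');b=cap('side');c=cap('wrist')
for n,d in (('scene',a),('side',b),('wrist',c)): cv2.imwrite('pics/%s0.png'%n,d['frame'][...,::-1])
cv2.imwrite('pics/all0.png',cv2.resize(np.hstack([a['frame'],b['frame']]),(800,300))[...,::-1])
print(env.sense())
E
```

```text
{'time_s': 0.15, 'qpos': array([-3.69133499e-02,  2.64595410e-01,  1.60505974e+00, -1.23116492e-06,
        1.27367544e+00, -3.69252353e-02]), 'qvel': array([-0.00164573, -0.00182041, -0.00318972, -0.00090141, -0.00084642,
        0.00138234]), 'effort': array([-3.11732474e-04, -5.02845919e+01, -3.57470334e+01,  7.29960459e-02,
        2.49771774e-02, -9.00718305e-05]), 'position': array([6.74455935e-01, 8.83111338e-06, 2.37663991e-01]), 'ee_rot': array([-2.22052760e+00, -2.22055480e+00,  1.85838921e-03]), 'ft_force': array([ 0.02612538,  0.22670101, -0.18031868]), 'torque': array([ 0.00433956, -0.00348832, -0.0799603 ]), 'grasp_force': 0.0, 'grip_width': 0.08797627951689913}
```

View pics/scene0.png

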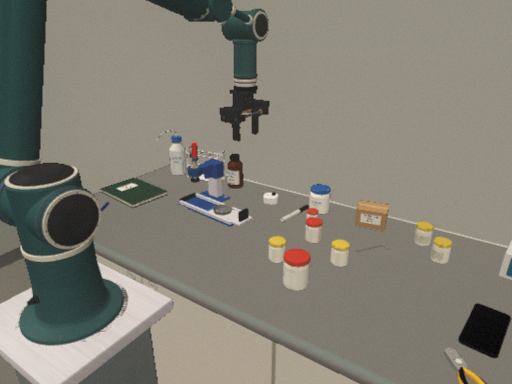

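View pics/side0.png

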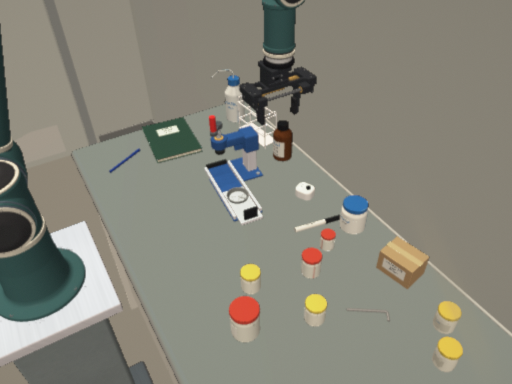

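The red-capped pots in the side view are large (245,318), middle (312,262) and small (328,240). The clamp has its nest at about (238,196), push plate (251,213), knob (212,124) and blue head (240,138).

```bash
cat > m.py <<'E'
from h import *
for n in ('scene','side'):
    d=dict(np.load('/tmp/%s.npz'%n)); P=pts(d); hsv=cv2.cvtColor(d['frame'],cv2.COLOR_RGB2HSV)
    h,s,v=hsv[...,0].astype(int),hsv[...,1],hsv[...,2]; ok=d['depth']>0
    for nm,m in (('red',((h<6)|(h>174))&(s>150)&(v>90)),('yel',(abs(h-26)<6)&(s>140)&(v>120)),('blue',(abs(h-112)<10)&(s>120)&(v>40))):
        k,l,st,c=cv2.connectedComponentsWithStats((m&ok).astype(np.uint8))
        for i in range(1,k):
            if st[i,4]<25: continue
            p=P[l==i]; zt=np.percentile(p[:,2],97); t=p[p[:,2]>zt-.004]
            print(n,nm,c[i].round(),st[i,4],'lo',p.min(0).round(3),'hi',p.max(0).round(3),'topcen',((np.percentile(t,2,axis=0)+np.percentile(t,98,axis=0))/2).round(3))
    print(n,'cam pos',np.linalg.inv(d['world_to_cam'])[:3,3].round(3))
    if n=='side':
        for r in range(160,224,3): print(r,[(c,tuple((P[r,c]*1000).round().astype(int)),tuple(d['frame'][r,c]//26)) for c in range(206,264,8)]) if 0 else None
d=dict(np.load('/tmp/side.npz'))
cv2.imwrite('pics/crop1.png',cv2.resize(d['frame'][105:230,190:290],(640,800*100//100),interpolation=cv2.INTER_CUBIC)[...,::-1][:600] if 0 else cv2.resize(d['frame'][105:230,190:290],(480,600),interpolation=cv2.INTER_CUBIC)[...,::-1])
E
python3 m.py
```

```text
scene red [194. 150.] 66 lo [0.52  0.086 0.191] hi [0.534 0.105 0.235] topcen [0.526 0.094 0.234]
scene red [312. 211.] 51 lo [ 0.635 -0.285  0.003] hi [ 0.734 -0.212  0.047] topcen [ 0.653 -0.267  0.045]
scene red [313. 222.] 120 lo [ 0.549 -0.335  0.021] hi [ 0.645 -0.259  0.062] topcen [ 0.572 -0.313  0.059]
scene red [296. 257.] 368 lo [ 0.327 -0.402 -0.002] hi [ 0.489 -0.278  0.082] topcen [ 0.359 -0.371  0.079]
scene yel [424. 226.] 117 lo [ 0.709 -0.605  0.002] hi [ 0.834 -0.544  0.058] topcen [ 0.732 -0.583  0.055]
scene yel [277. 241.] 144 lo [ 0.405 -0.299 -0.003] hi [ 0.529 -0.204  0.057] topcen [ 0.426 -0.277  0.055]
scene yel [443. 242.] 140 lo [ 0.642 -0.664  0.049] hi [ 0.692 -0.621  0.057] topcen [ 0.668 -0.642  0.055]
scene yel [340. 245.] 150 lo [ 0.482 -0.446 -0.003] hi [ 0.605 -0.366  0.058] topcen [ 0.505 -0.423  0.055]
scene yel [474. 376.] 53 lo [ 0.275 -0.784  0.01 ] hi [ 0.296 -0.754  0.015] topcen [ 0.284 -0.769  0.013]
scene blue [176. 139.] 41 lo [0.731 0.374 0.139] hi [0.766 0.415 0.156] topcen [0.748 0.396 0.153]
scene blue [208. 169.] 374 lo [0.533 0.08
[... 1195 characters left out ...]
i [ 0.692 -0.62   0.06 ] topcen [ 0.669 -0.643  0.057]
side blue [233.  81.] 91 lo [0.733 0.376 0.134] hi [0.769 0.413 0.158] topcen [0.753 0.395 0.156]
side blue [238. 140.] 707 lo [0.537 0.087 0.082] hi [0.669 0.142 0.143] topcen [0.603 0.116 0.137]
side blue [124. 160.] 58 lo [ 0.275  0.323 -0.002] hi [0.386 0.386 0.013] topcen [0.329 0.353 0.009]
side blue [244. 170.] 257 lo [ 0.606  0.064 -0.002] hi [0.667 0.175 0.01 ] topcen [0.636 0.117 0.006]
side blue [224. 177.] 493 lo [ 0.526  0.047 -0.   ] hi [0.596 0.177 0.01 ] topcen [0.56  0.114 0.007]
side blue [355. 204.] 350 lo [ 0.73  -0.275  0.071] hi [ 0.791 -0.213  0.087] topcen [ 0.759 -0.245  0.083]
side cam pos [ 0.12  -0.861  0.876]
```

View pics/crop1.png

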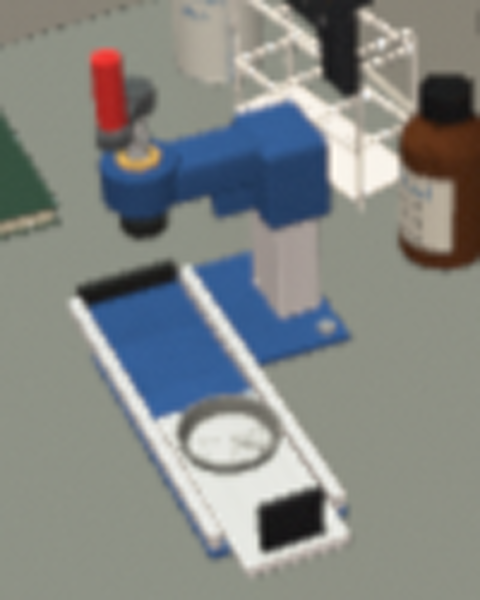

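The crop shows the clamp with its slide out towards the robot's right, column at larger x, nest at about (230,435) and plate (290,518). Next I fit the axes and positions from depth.

```bash
cat > m2.py <<'E'
from h import *
Q=[];C=[]
for n in ('scene','side'):
    d=dict(np.load('/tmp/%s.npz'%n)); P=pts(d); k=d['depth']>0
    p=P[k];c=d['frame'][k]; q=(p[:,0]>.48)&(p[:,0]<.72)&(p[:,1]>-.12)&(p[:,1]<.25); Q.append(p[q]);C.append(cv2.cvtColor(c[q][None],cv2.COLOR_RGB2HSV)[0])
for Pn,Hn,n in zip(Q,C,('scene','side')):
    dark=(Hn[:,2]<50)&(Pn[:,2]>.025)&(Pn[:,2]<.055)&(Pn[:,1]<.02)
    p=Pn[dark]; print(n,'plate',len(p),p.min(0).round(3),p.max(0).round(3),p.mean(0).round(3))
    if len(p)>15:
        t=p[p[:,2]<.045]; m=np.median(t[:,:2],0); u,s,v=np.linalg.svd(t[:,:2]-m); print(' plate face dir',v[0],s,m)
    ring=(Hn[:,1]<60)&(Pn[:,2]>.0195)&(Pn[:,2]<.03)&(Pn[:,1]>-.08)&(Pn[:,1]<.09)&(Hn[:,2]<150)
    p=Pn[ring]; print(' ring',len(p),p.min(0).round(3),p.max(0).round(3))
    blue=(abs(Hn[:,0].astype(int)-112)<10)&(Hn[:,1]>120)
    top=Pn[blue&(Pn[:,2]>.131)]; 
    r=cv2.minAreaRect((top[:,:2]*1000).astype(np.float32)); print(' head top',len(top),r, np.median(top[:,2]))
    br=(abs(Hn[:,0].astype(int)-22)<8)&(Hn[:,1]>90)&(Pn[:,2]>.13); p=Pn[br]; print(' brass',len(p),p.min(0).round(3) if len(p) else 0,p.max(0).round(3) if len(p) else 0)
    w=(Hn[:,1]<40)&(Hn[:,2]>150)&(Pn[:,2]>.003)&(Pn[:,2]<.03)
    np.save('/tmp/w_%s.npy'%n,Pn[w]);p=Pn[w]; print(' white',len(p),p.min(0).round(3),p.max(0).round(3)); 
    r=cv2.minAreaRect((p[:,:2]*1000).astype(np.float32));print(r)
    b=Pn[blue&(Pn[:,2]<.012)]; print(' base',cv2.minAreaRect((b[:,:2]*1000).astype(np.float32)))
    # local map image
# height map (side+scene)
P=np.vstack(Q);H=np.vstack(C);rgb=cv2.cvtColor(H[None],cv2.COLOR_HSV2BGR)[0]
o=np.argsort(P[:,2]);im=np.zeros((600,400,3),np.uint8)
for p,c in zip(P[o],rgb[o]):
    cv2.circle(im,(int((p[0]-.48)*1666),int((.25-p[1])*1620)),2,c.tolist(),-1)
cv2.imwrite('pics/top.png',im)
E
python3 m2.py
```

```text
scene plate 65 [ 0.514 -0.095  0.025] [ 0.552 -0.084  0.049] [ 0.531 -0.091  0.038]
 plate face dir [-0.99237756  0.12323465] [0.08542194 0.01711547] [ 0.52889922 -0.09173437]
 ring 53 [ 0.514 -0.028  0.02 ] [0.578 0.035 0.025]
 head top 152 ((600.4500732421875, 121.79936981201172), (54.023929595947266, 133.9735870361328), 84.56868743896484) 0.13345340125189475
 brass 30 [ 0.546 -0.028  0.14 ] [0.715 0.139 0.335]
 white 645 [ 0.495 -0.1    0.003] [0.719 0.172 0.03 ]
((610.3004760742188, 33.61820983886719), (270.8896789550781, 224.2593994140625), 88.17154693603516)
 base ((583.9485473632812, 50.907630920410156), (252.27671813964844, 153.39694213867188), 83.55847930908203)
side plate 81 [ 0.52  -0.096  0.025] [ 0.553 -0.086  0.05 ] [ 0.537 -0.091  0.037]
 plate face dir [-0.99569044  0.09273919] [0.07949348 0.01350303] [ 0.53698171 -0.09070314]
 ring 65 [ 0.519 -0.026  0.02 ] [0.577 0.036 0.027]
 head top 313 ((603.0017700195312, 117.68150329589844), (52.56653594970703, 132.2054901123047), 86.9397201538086) 0.1347426278941567
 brass 72 [ 0.55  -0.036  0.137] [0.719 0.137 0.354]
 white 1183 [ 0.499 -0.1    0.003] [0.72  0.188 0.03 ]
((609.5853271484375, 44.284873962402344), (288.2393493652344, 220.65447998046875), 89.94570922851562)
 base ((597.5787353515625, 111.3914794921875), (129.00450134277344, 140.1710205078125), 88.34123229980469)
```

View pics/top.png

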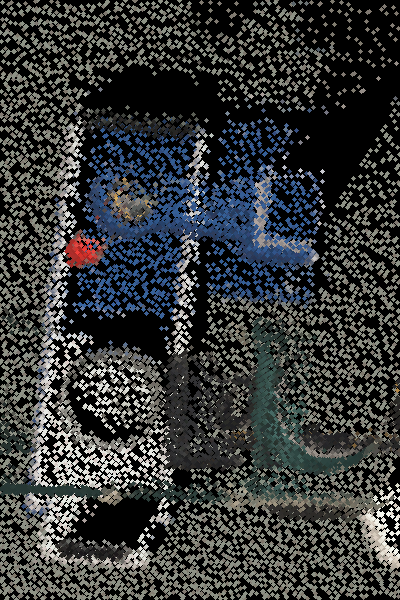

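The map gives a clamp yaw of about −5°, nest (0.548, 0.004), screw (0.557, 0.126) and a crank angle of about 2.1 rad. The middle pot is at (0.574, −0.313). I'll move above it now.

Request:
apply_moves(steps="-2 -6.2 0 0 0 0;-2 -6.2 0 0 0 0;-2 -6.2 0 0 0 0;-2 -6.2 0 0 0 0;-2 -6.2 0 0 0 0", gripper=0)

```text
time_s: 0.78
position: [0.5781, -0.299, 0.2384]
ee_rot: [-2.221, -2.221, -0.0]
ft_force: [-0.0, -0.9, -1.4]
grip_width: 0.0885
grasp_force: 0.0
```

Request:
apply_moves(steps="0 -0.3 -4 0 0 0;0 0 -4 0 0 0;0 0 0 0 0 0")

```text
time_s: 1.15
position: [0.5759, -0.299, 0.154]
ee_rot: [-2.216, -2.215, 0.004]
ft_force: [-0.5, -0.3, -0.1]
grip_width: 0.0881
grasp_force: 0.0
```

```bash
python3 - <<'E'
from h import *
d=cap('wrist');cv2.imwrite('pics/w1.png',d['frame'][...,::-1]);P=pts(d)
hsv=cv2.cvtColor(d['frame'],cv2.COLOR_RGB2HSV);h=hsv[...,0].astype(int)
m=((h<6)|(h>174))&(hsv[...,1]>150)&(hsv[...,2]>90)&(d['depth']>0)
k,l,st,c=cv2.connectedComponentsWithStats(m.astype(np.uint8))
for i in range(1,k):
    if st[i,4]>200:
        p=P[l==i];t=p[p[:,2]>np.percentile(p[:,2],90)-.004];print(c[i],st[i,4],t.min(0),t.max(0),(t.min(0)+t.max(0))/2)
print(np.linalg.inv(d['world_to_cam'])[:3,3],env.sense()['position'])
E
```

```text
[348.40979592 151.1355102 ] 1225 [ 0.64017763 -0.28186439  0.04398057] [ 0.67662244 -0.24564531  0.04886435] [ 0.65840003 -0.26375485  0.04642246]
[259.17163049 201.10297829] 1981 [ 0.55204546 -0.33157411  0.05741781] [ 0.59844766 -0.28459069  0.06260606] [ 0.57524656 -0.3080824   0.06001194]
[ 0.57745121 -0.2319609   0.30087231] [ 0.57765299 -0.29972331  0.15686932]
```

View pics/w1.png

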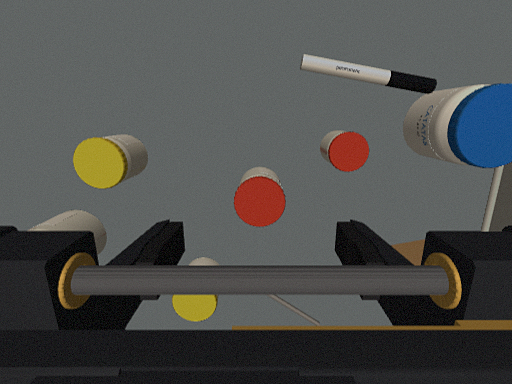

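The wrist view shows the red middle pot at (260,201), just ahead of the hand, with yellow pots clear of the fingers. I'll descend and grasp.

Request:
apply_moves(steps="-0.2 -1.1 -3 0 0 0;0 0 -4 0 0 0;0 0 -4 0 0 0;0 0 -2 0 0 0;0 0 0 0 0 0")

```text
time_s: 1.82
position: [0.5771, -0.311, 0.0285]
ee_rot: [-2.22, -2.221, 0.001]
ft_force: [-0.5, 0.6, 0.6]
grip_width: 0.0881
grasp_force: 0.0
```

Request:
apply_moves(steps="0 0 0 0 0 0;0 0 0 0 0 0;0 0 0 0 0 0;0 0 0 0 0 0;0 0 0 0 0 0", gripper=0.6, grip_force=12)

```text
time_s: 2.45
position: [0.5769, -0.3115, 0.0291]
ee_rot: [-2.221, -2.221, 0.0]
ft_force: [-1.0, 0.3, 2.9]
grip_width: 0.0452
grasp_force: 12.0
```

Request:
apply_moves(steps="0 0 3 0 0 0;0 0 5 0 0 0;0 5 3 0 0 0;0 6 0 0 0 0;0 6 0 0 0 0")

```text
time_s: 3.08
position: [0.5772, -0.1402, 0.1394]
ee_rot: [2.222, 2.219, 0.001]
ft_force: [0.7, 0.1, -0.4]
grip_width: 0.045
grasp_force: 12.0
```

Request:
apply_moves(steps="-1 5 0 0 0 0;-1 1 0 0 0 0;-0.7 0 0 0 0 0;0 0 0 0 0 0;0 0 0 0 0 0")

```text
time_s: 3.7
position: [0.5504, -0.0828, 0.1389]
ee_rot: [2.223, 2.219, 0.0]
ft_force: [0.1, 0.8, -0.4]
grip_width: 0.0448
grasp_force: 12.0
```

```bash
python3 - <<'E'
from h import *
d=cap('wrist');cv2.imwrite('pics/w2.png',d['frame'][...,::-1]);s=env.sense();print(s['position'],s['grip_width'],s['grasp_force'])
E
```

```text
[ 0.5504557  -0.08268647  0.13879645] 0.044833637836876515 11.995883732688526
```

View pics/w2.png

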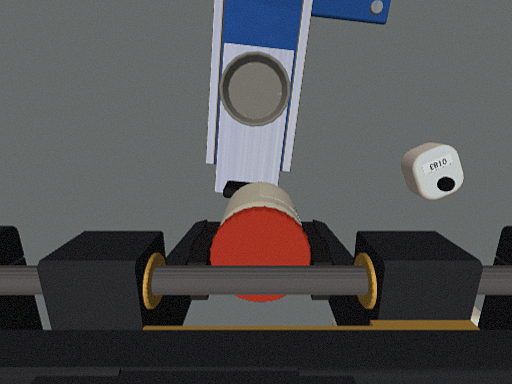

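The nest ring is clearly at (255,89) and the held pot's cap at (260,253).

```bash
python3 - <<'E'
from h import *
from scipy.optimize import least_squares
d=dict(np.load('/tmp/wrist.npz'));P=pts(d);I=d['frame'];hsv=cv2.cvtColor(I,cv2.COLOR_RGB2HSV)
# outer rim: first dark pixel along rays from outside within slide
g=cv2.GaussianBlur(hsv[...,2],(3,3),0).astype(float)
v,u=np.mgrid[:384,:512]; r=np.hypot(u-255,v-89)
m=(r<45)&(P[...,2]>.0225)&(P[...,2]<.029)&(g<175)
p=P[m];print('rim pts',len(p),p.min(0),p.max(0),(p.min(0)+p.max(0))/2)
f=least_squares(lambda x:np.hypot(p[:,0]-x[0],p[:,1]-x[1])-x[2],[.548,.004,.03],loss='soft_l1',f_scale=.002);print(f.x)
h=hsv[...,0].astype(int);q=P[((h<6)|(h>174))&(hsv[...,1]>150)&(d['depth']>0)];print('cap',np.median(q[:,2]))
t=q[abs(q[:,2]-np.percentile(q[:,2],80))<.004];print(t.min(0),t.max(0),(t.min(0)+t.max(0))/2)
# rails: white edges direction
for rows in ((10,30),(120,150)):
  for sd in (0,1):
    for r0 in rows:
        w=np.where((hsv[r0,:,1]<45)&(hsv[r0,:,2]>150)&(np.abs(np.arange(512)-255)<70))[0]
        c=w.min() if sd==0 else w.max(); print(r0,c,P[r0,c-(-2 if sd==0 else 2)].round(4))
E
```

```text
rim pts 1060 [ 0.51513802 -0.02393543  0.02250611] [0.57897119 0.03872968 0.02776877] [0.54705461 0.00739713 0.02513744]
[0.54702437 0.00714692 0.02974697]
cap 0.1702465864890504
[ 0.52707826 -0.10383468  0.16684331] [ 0.57482709 -0.05545817  0.17237733] [ 0.55095268 -0.07964642  0.16961032]
10 214 [0.5142 0.072  0.0184]
30 213 [0.5127 0.0566 0.0187]
10 310 [0.5931 0.0717 0.0188]
30 308 [0.5923 0.0568 0.0174]
120 208 [ 0.5046 -0.0194  0.0188]
150 207 [ 0.5022 -0.0477  0.0187]
120 295 [ 0.5831 -0.0196  0.0185]
150 292 [ 0.581  -0.0479  0.019 ]
```

Request:
apply_moves(steps="-0.3 4.5 -1 0 0 0;-0.1 4.3 -1 0 0 0;0 0 -2 0 0 0;0 0 -2 0 0 0;0 0 0 0 0 0")

```text
time_s: 4.38
position: [0.5448, 0.0062, 0.0769]
ee_rot: [-2.22, -2.219, 0.004]
ft_force: [-0.5, -0.3, -0.8]
grip_width: 0.045
grasp_force: 12.0
```

```bash
python3 - <<'E'
from h import *
s=env.sense();print(s['position'],s['ft_force'])
d=cap('side');P=pts(d);hsv=cv2.cvtColor(d['frame'],cv2.COLOR_RGB2HSV);h=hsv[...,0].astype(int)
cv2.imwrite('pics/s2.png',cv2.resize(d['frame'][90:230,180:300],None,fx=4,fy=4,interpolation=cv2.INTER_CUBIC)[...,::-1])
E
```

```text
[0.5447504  0.00617943 0.07694974] [-0.51455538 -0.3484591  -0.79536407]
```

View pics/s2.png

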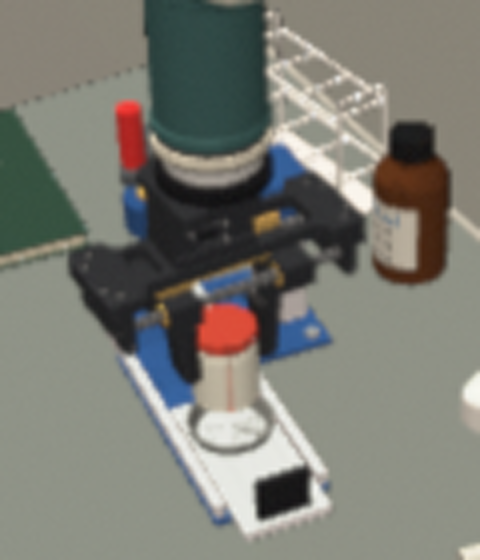

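The pot hangs upright, just above and over the nest. I'll lower it the rest of the way.

Request:
apply_moves(steps="0.1 0 -1.2 0 0 0;0 0 -0.8 0 0 0;0 0 -0.6 0 0 0;0 0 0 0 0 0")

```text
time_s: 4.92
position: [0.5465, 0.0066, 0.052]
ee_rot: [-2.221, -2.221, 0.001]
ft_force: [-0.8, -0.7, -1.0]
grip_width: 0.045
grasp_force: 12.0
```

Request:
apply_moves(steps="0 0 -0.3 0 0 0;0 0 -0.3 0 0 0;0 0 0 0 0 0")

```text
time_s: 5.3
position: [0.5469, 0.0066, 0.0465]
ee_rot: [-2.221, -2.221, 0.0]
ft_force: [-0.4, -0.5, -0.1]
grip_width: 0.0448
grasp_force: 12.0
```

Request:
apply_moves(steps="0 0 -0.2 0 0 0;0 0 -0.1 0 0 0;0 0 0 0 0 0")

```text
time_s: 5.68
position: [0.5472, 0.0063, 0.044]
ee_rot: [2.221, 2.221, -0.0]
ft_force: [-1.2, -1.7, 2.4]
grip_width: 0.0449
grasp_force: 12.0
```

Request:
apply_moves(steps="0 0 0 0 0 0;0 0 0 0 0 0;0 0 0 0 0 0;0 0 0 0 0 0", gripper=0.1)

```text
time_s: 6.18
position: [0.547, 0.0067, 0.0436]
ee_rot: [-2.221, -2.221, 0.0]
ft_force: [0.4, -0.0, -0.5]
grip_width: 0.0789
grasp_force: 0.0
```

Request:
apply_moves(steps="0 0 2 0 0 0;0 0 4 0 0 0;0 -3 4 0 0 0;0 -6 0 0 0 0;0 -3 0 0 0 0")

```text
time_s: 6.8
position: [0.5477, -0.1156, 0.1449]
ee_rot: [2.221, 2.219, 0.001]
ft_force: [-0.5, 0.3, 0.4]
grip_width: 0.0795
grasp_force: 0.0
```

Request:
apply_moves(steps="0 -2 0 0 0 0;0 0 0 0 0 0", gripper=1)

```text
time_s: 7.05
position: [0.5469, -0.1341, 0.1435]
ee_rot: [-2.223, -2.219, -0.0]
ft_force: [-0.5, 0.6, -0.0]
grip_width: 0.0613
grasp_force: 0.0
```

```bash
python3 - <<'E'
from h import *
s=env.sense();print(s['position'],s['ft_force'],s['grip_width'])
d=cap('wrist');P=pts(d);hsv=cv2.cvtColor(d['frame'],cv2.COLOR_RGB2HSV);h=hsv[...,0].astype(int)
cv2.imwrite('pics/w3.png',d['frame'][...,::-1])
m=((h<6)|(h>174))&(hsv[...,1]>150)&(d['depth']>0)
k,l,st,c=cv2.connectedComponentsWithStats(m.astype(np.uint8))
for i in range(1,k):
    if st[i,4]>100:
        p=P[l==i];t=p[p[:,2]>np.percentile(p[:,2],90)-.004];print(c[i],st[i,4],t.min(0),t.max(0),(t.min(0)+t.max(0))/2)
E
```

```text
[ 0.54694496 -0.13414322  0.14346713] [-0.46867931  0.60890284 -0.04503461] 0.061308084936162535
[259.60611279  17.73353422] 2323 [ 0.52464792 -0.01550115  0.07240479] [0.57181372 0.01014026 0.077895  ] [ 0.54823082 -0.00268045  0.07514989]
```

View pics/w3.png

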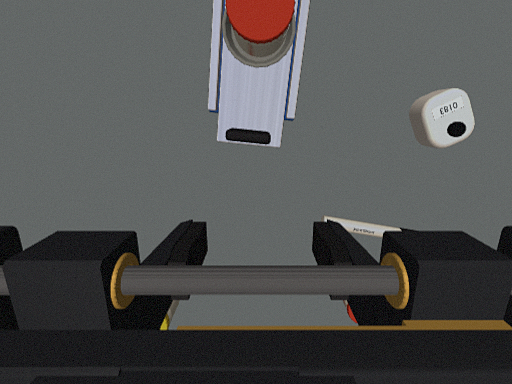

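The pot stands in the nest with its cap top at z = 0.075, and the push plate is at (248,136). I'll go down in front of the plate and push.

Request:
apply_moves(steps="-1 0 -3 0 0 0;0 0 -4 0 0 0;0 0 -4 0 0 0;0 0 -0.5 0 0 0;0 0 0 0 0 0")

```text
time_s: 7.72
position: [0.5374, -0.1326, 0.0291]
ee_rot: [-2.22, -2.222, -0.0]
ft_force: [0.2, -0.5, 0.4]
grip_width: 0.0075
grasp_force: 0.0
```

Request:
apply_moves(steps="0.1 1.2 0 0 0 0;0 1 0 0 0 0;0.1 1 0 0 0 0;0.1 1 0 0 0 0;0.1 1 0 0 0 0")

```text
time_s: 8.35
position: [0.5417, -0.0811, 0.0293]
ee_rot: [2.22, 2.221, 0.001]
ft_force: [0.6, -2.9, 2.6]
grip_width: 0.0003
grasp_force: 1.3
```

Request:
apply_moves(steps="0.1 1.3 0 0 0 0;0.2 1.5 0 0 0 0;0.1 1.5 0 0 0 0;0.2 1.5 0 0 0 0;0.1 1.2 0 0 0 0")

```text
time_s: 8.98
position: [0.5482, -0.0103, 0.0286]
ee_rot: [2.221, 2.222, 0.0]
ft_force: [1.5, -3.4, 1.4]
grip_width: 0.0005
grasp_force: 1.3
```

Request:
apply_moves(steps="0.1 0.7 0 0 0 0;0.1 0.5 0 0 0 0;0 0.3 0 0 0 0;0 0.3 0 0 0 0;0 0.3 0 0 0 0")

```text
time_s: 9.6
position: [0.5501, 0.0095, 0.0285]
ee_rot: [2.222, 2.221, 0.0]
ft_force: [0.7, -2.2, -0.9]
grip_width: 0.0005
grasp_force: 1.1
```

Request:
apply_moves(steps="0 0.3 0 0 0 0;0 0.3 0 0 0 0;0.1 0.2 0 0 0 0;0 0.2 0 0 0 0;0 0 0 0 0 0")

```text
time_s: 10.22
position: [0.5508, 0.0199, 0.0286]
ee_rot: [-2.221, -2.221, 0.0]
ft_force: [-0.9, -0.5, -0.1]
grip_width: 0.0004
grasp_force: 0.4
```

Request:
apply_moves(steps="0 0.3 0 0 0 0;0 0.2 0 0 0 0;0 0.2 0 0 0 0")

```text
time_s: 10.6
position: [0.5511, 0.0235, 0.0287]
ee_rot: [2.216, 2.221, -0.006]
ft_force: [-0.3, -20.3, 1.5]
grip_width: 0.0004
grasp_force: 10.2
```

The slide has stopped dead (−20 N). I'll back off, rise and look at the crank.

Request:
apply_moves(steps="0 -2 0 0 0 0;0 -4 1 0 0 0;0 -3 5 0 0 0;0 0 6 0 0 0;0 0 6 0 0 0", gripper=1)

```text
time_s: 11.22
position: [0.5506, -0.0638, 0.2102]
ee_rot: [-2.222, -2.219, -0.001]
ft_force: [1.6, 0.3, -0.3]
grip_width: 0.0007
grasp_force: 0.0
```

Request:
apply_moves(steps="0 0 6 0 0 0;0 2 2 0 0 0;0 0 0 0 0 0;0 0 0 0 0 0", gripper=0.4)

```text
time_s: 11.72
position: [0.5497, -0.0429, 0.2857]
ee_rot: [-2.218, -2.22, 0.004]
ft_force: [-0.4, 0.6, -0.8]
grip_width: 0.0387
grasp_force: 0.0
```

```bash
python3 - <<'E'
from h import *
s=env.sense();print(s['position'],s['ft_force'],s['grip_width'])
for n in('wrist','side','scene'):
    d=cap(n);P=pts(d);hsv=cv2.cvtColor(d['frame'],cv2.COLOR_RGB2HSV);h=hsv[...,0].astype(int)
    if n=='wrist':cv2.imwrite('pics/w4.png',d['frame'][...,::-1])
    for nm,m in(('red',((h<6)|(h>174))&(hsv[...,1]>140)),('brass',(abs(h-21)<7)&(hsv[...,1]>90)),('blue',(abs(h-112)<10)&(hsv[...,1]>120))):
        m=m&(d['depth']>0)&(np.hypot(P[...,0]-.58,P[...,1]-.12)<.13)
        k,l,st,c=cv2.connectedComponentsWithStats(m.astype(np.uint8))
        for i in range(1,k):
            if st[i,4]>15:
                p=P[l==i];zt=np.percentile(p[:,2],90);t=p[abs(p[:,2]-zt)<.004];print(n,nm,c[i].round(),st[i,4],t.min(0).round(4),t.max(0).round(4),((t.min(0)+t.max(0))/2).round(4))
E
```

```text
[ 0.54969048 -0.04292407  0.28571154] [-0.42868897  0.6231614  -0.82381123] 0.03868067402963158
wrist red [235.  11.] 572 [0.5247 0.0913 0.2317] [0.5395 0.0959 0.2378] [0.5321 0.0936 0.2348]
wrist red [268.  34.] 346 [0.5384 0.1089 0.0727] [0.5815 0.131  0.0774] [0.56  0.12  0.075]
wrist brass [272.   5.] 167 [0.5511 0.1188 0.1401] [0.5715 0.1278 0.1449] [0.5613 0.1233 0.1425]
wrist blue [327.  32.] 6698 [0.5424 0.0926 0.1335] [0.6729 0.1305 0.1415] [0.6076 0.1115 0.1375]
wrist blue [290.  48.] 21 [0.5909 0.1036 0.0053] [0.5935 0.1291 0.0083] [0.5922 0.1164 0.0068]
wrist blue [240.  77.] 65 [0.5161 0.0365 0.0073] [0.5245 0.1085 0.0136] [0.5203 0.0725 0.0104]
wrist blue [285.  84.] 18 [0.5854 0.0564 0.0047] [0.5879 0.0797 0.0079] [0.5867 0.0681 0.0063]
wrist blue [260. 123.] 1039 [ 0.5136 -0.009   0.0036] [0.5831 0.0338 0.011 ] [0.5484 0.0124 0.0073]
side red [212. 123.] 96 [0.5258 0.0888 0.2309] [0.5414 0.1025 0.2382] [0.5336 0.0956 0.2345]
side red [220. 157.] 122 [0.5388 0.1026 0.0734] [0.5825 0.1493 0.0786] [0.5607 0.1259 0.076 ]
side brass [218. 138.] 22 [0.5494 0.1162 0.1392] [0
[... 203 characters left out ...]
0.0113] [0.636  0.1158 0.0074]
side blue [238. 197.] 153 [ 0.5202 -0.0091  0.0034] [0.5821 0.0279 0.0102] [0.5512 0.0094 0.0068]
scene red [194. 150.] 67 [0.5222 0.0876 0.229 ] [0.5322 0.1006 0.235 ] [0.5272 0.0941 0.232 ]
scene red [195. 185.] 73 [0.5371 0.1047 0.0703] [0.5824 0.1533 0.0762] [0.5598 0.129  0.0733]
scene blue [208. 168.] 309 [0.5335 0.0901 0.1306] [0.6692 0.1492 0.1385] [0.6013 0.1196 0.1346]
scene blue [208. 195.] 30 [0.6227 0.1012 0.0012] [0.6575 0.1693 0.0067] [0.6401 0.1353 0.0039]
scene blue [222. 198.] 27 [0.6219 0.0653 0.0017] [0.6646 0.0945 0.0056] [0.6433 0.0799 0.0037]
scene blue [223. 212.] 69 [ 0.53   -0.0075  0.0017] [0.5798 0.0296 0.0064] [0.5549 0.0111 0.0041]
```

View pics/w4.png

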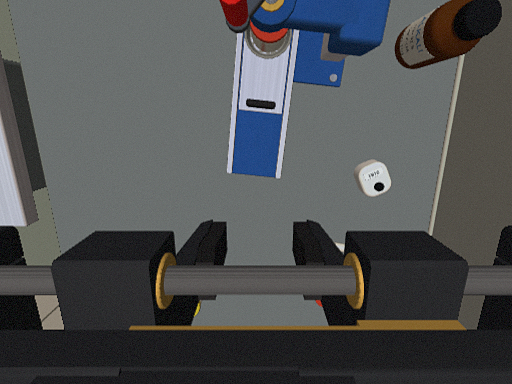

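The slide is home and the pot sits under the screw at about (268,34), with the knob at (235,11). I'll take one closer look for the knob and screw positions.

Request:
apply_moves(steps="-0.5 4 0 0 0 0;0 4 0 0 0 0;0 0 0 0 0 0;0 0 0 0 0 0", gripper=0.4)

```text
time_s: 12.38
position: [0.5457, 0.0362, 0.2876]
ee_rot: [-2.22, -2.221, 0.003]
ft_force: [-0.3, 0.5, -0.1]
grip_width: 0.0526
grasp_force: 0.0
```

```bash
python3 - <<'E'
from h import *
from scipy.optimize import least_squares
s=env.sense();print(s['position'],s['ft_force'],s['grip_width'])
d=cap('wrist');P=pts(d);hsv=cv2.cvtColor(d['frame'],cv2.COLOR_RGB2HSV);h=hsv[...,0].astype(int)
cv2.imwrite('pics/w5.png',d['frame'][...,::-1])
for nm,m in(('red',((h<6)|(h>174))&(hsv[...,1]>140)),('brass',(abs(h-21)<7)&(hsv[...,1]>90)),('blue',(abs(h-112)<10)&(hsv[...,1]>120))):
        m=m&(d['depth']>0)&(np.hypot(P[...,0]-.58,P[...,1]-.12)<.13)
        k,l,st,c=cv2.connectedComponentsWithStats(m.astype(np.uint8))
        for i in range(1,k):
            if st[i,4]>40:
                p=P[l==i];zt=np.percentile(p[:,2],85);t=p[abs(p[:,2]-zt)<.004];print(nm,c[i].round(),st[i,4],t.min(0).round(4),t.max(0).round(4),((t.min(0)+t.max(0))/2).round(4),t.mean(0).round(4))
E
```

```text
[0.54567269 0.03615288 0.28755222] [-0.30813939  0.48051703 -0.09089978] 0.05261318885199518
red [240. 120.] 503 [0.5238 0.0922 0.2338] [0.5409 0.1087 0.2395] [0.5324 0.1004 0.2366] [0.5322 0.1005 0.2367]
brass [136. 281.] 765 [0.5115 0.052  0.369 ] [0.5141 0.0676 0.3752] [0.5128 0.0598 0.3721] [0.513  0.0601 0.3717]
brass [382. 281.] 755 [0.5786 0.0518 0.3688] [0.5811 0.067  0.3746] [0.5798 0.0594 0.3717] [0.5795 0.0599 0.3715]
brass [358. 326.] 2163 [0.5247 0.058  0.3834] [0.5983 0.0609 0.3869] [0.5615 0.0594 0.3852] [0.5607 0.0595 0.3852]
blue [327.  96.] 6545 [0.5364 0.0926 0.1332] [0.6738 0.1552 0.1412] [0.6051 0.1239 0.1372] [0.621  0.1255 0.1364]
blue [261. 173.] 890 [ 0.5133 -0.0098  0.0035] [0.5833 0.0757 0.0111] [0.5483 0.033  0.0073] [0.5486 0.0136 0.0064]
```

View pics/w5.png

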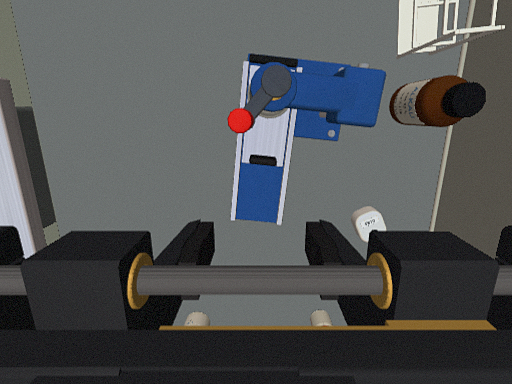

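The knob is at (240,120), hub at (276,82), with the pot under the head. I'll compute the crank phase from the hub and knob in this picture.

```bash
python3 - <<'E'
from h import *
d=dict(np.load('/tmp/wrist.npz'));P=pts(d);hsv=cv2.cvtColor(d['frame'],cv2.COLOR_RGB2HSV)
z=P[...,2];v,u=np.mgrid[:384,:512]
m=(np.hypot(u-270,v-88)<40)&(z>.16)&(z<.23)&(hsv[...,1]<120)
p=P[m];print(len(p),np.percentile(p[:,2],[5,25,50,75,95]))
K=np.array([.5323,.1004])
for lo,hi in((.18,.2),(.185,.195),(.2,.215)):
    t=p[(p[:,2]>lo)&(p[:,2]<hi)]
    if len(t)<20: continue
    r=cv2.minAreaRect((t[:,:2]*1000).astype(np.float32)); print(lo,len(t),t.min(0).round(4),t.max(0).round(4),r)
# hub: disc = points farthest from knob; circle fit on upper right boundary
t=p[(p[:,2]>.17)]
ctr=t[:,:2].mean(0); q=(t[:,:2]*1000).astype(np.float32)
hull=cv2.convexHull(q)[:,0]/1000.
far=hull[np.hypot(*(hull-K).T)>.04]
from scipy.optimize import least_squares
f=least_squares(lambda x:np.hypot(far[:,0]-x[0],far[:,1]-x[1])-x[2],[.56,.127,.012],loss='soft_l1',f_scale=.001);print(f.x,len(far))
D=f.x[:2]-K;print('vec',D,np.hypot(*D),np.degrees(np.arctan2(*(-D)[::-1])))
E
```

```text
1196 [0.18709131 0.18819165 0.18937084 0.19017063 0.19107046]
0.18 1192 [0.5319 0.0964 0.182 ] [0.5727 0.1439 0.1961] ((550.5706176757812, 122.80160522460938), (50.88471603393555, 24.803028106689453), 43.13356399536133)
0.185 1190 [0.5319 0.0964 0.1857] [0.5727 0.1439 0.1947] ((550.5706176757812, 122.80160522460938), (50.88471603393555, 24.803028106689453), 43.13356399536133)
[0.55994098 0.13147102 0.01249915] 18
vec [0.02764098 0.03107102] 0.041586445436295194 -131.65650091736595
```

Request:
apply_moves(steps="-1.3 3 0 0 0 0;0 3.2 0 0 0 0;0 0 -3 0 0 0;0 0 -3 0 0 0;0 0 -2.6 0 0 0")

```text
time_s: 13.05
position: [0.5329, 0.0974, 0.2013]
ee_rot: [-2.223, -2.22, 0.001]
ft_force: [-0.0, 0.3, 0.3]
grip_width: 0.053
grasp_force: 0.0
```

Request:
apply_moves(steps="0 0 0 0 0 0;0 0 0 0 0 0;0 0 0 0 0 0;0 0 0 0 0 0;0 0 0 0 0 0", gripper=0.9, grip_force=20)

```text
time_s: 13.68
position: [0.533, 0.0985, 0.2041]
ee_rot: [2.221, 2.221, 0.0]
ft_force: [-4.4, -0.7, 6.0]
grip_width: 0.0173
grasp_force: 20.0
```

```bash
python3 - <<'E'
import numpy as np
def seg(t0,t1,dt):
    n=int(round((t1-t0)/dt));T=np.linspace(t0,t1,n+1);ph=-.1-T
    X=np.c_[4.2*np.cos(ph),4.2*np.sin(ph),-.318*(T-2.2)];X=np.round(X,2);D=np.diff(X,axis=0)
    for i in range(n): print('%.2f'%T[i+1],'%.2f %.2f %.2f'%tuple(D[i]), 'tang(%.2f,%.2f)'%(np.sin(ph[i+1]),-np.cos(ph[i+1])))
seg(2.2,5.4,.2);print();seg(5.4,8.7,.1)
E
```

```text
2.40 -0.56 0.62 -0.06 tang(-0.60,0.80)
2.60 -0.44 0.72 -0.07 tang(-0.43,0.90)
2.80 -0.28 0.79 -0.06 tang(-0.24,0.97)
3.00 -0.12 0.83 -0.06 tang(-0.04,1.00)
3.20 0.05 0.83 -0.07 tang(0.16,0.99)
3.40 0.22 0.81 -0.06 tang(0.35,0.94)
3.60 0.37 0.76 -0.07 tang(0.53,0.85)
3.80 0.51 0.66 -0.06 tang(0.69,0.73)
4.00 0.64 0.55 -0.06 tang(0.82,0.57)
4.20 0.73 0.41 -0.07 tang(0.92,0.40)
4.40 0.79 0.26 -0.06 tang(0.98,0.21)
4.60 0.84 0.09 -0.06 tang(1.00,0.01)
4.80 0.83 -0.07 -0.07 tang(0.98,-0.19)
5.00 0.81 -0.24 -0.06 tang(0.93,-0.38)
5.20 0.74 -0.39 -0.06 tang(0.83,-0.55)
5.40 0.65 -0.54 -0.07 tang(0.71,-0.71)

5.50 0.28 -0.31 -0.03 tang(0.63,-0.78)
5.60 0.25 -0.34 -0.03 tang(0.55,-0.83)
5.70 0.21 -0.36 -0.03 tang(0.46,-0.89)
5.80 0.18 -0.38 -0.03 tang(0.37,-0.93)
5.90 0.13 -0.40 -0.04 tang(0.28,-0.96)
6.00 0.10 -0.40 -0.03 tang(0.18,-0.98)
6.10 0.06 -0.42 -0.03 tang(0.08,-1.00)
6.20 0.01 -0.42 -0.03 tang(-0.02,-1.00)
6.30 -0.03 -0.42 -0.03 tang(-0.12,-0.99)
6.40 -0.07 -0.41 -0.04 tang(-0.22,-0.98)
6.50 -0.11 -0.41 -0.03 tang(-0.31,-0.95)
6.60 -0.15 -0.39 -0.03 tang(-0.40,-0.91)
6.70 -0.19 -0.38 -0.03 tang(-0.49,-0.87)
6.80 -0.22 -0.35 -0.03 tang(-0.58,-0.82)
6.90 -0.26 -0.33 -0.03 tang(-0.66,-0.75)
7.00 -0.29 -0.30 -0.04 tang(-0.73,-0.68)
7.10 -0.32 -0.27 -0.03 tang(-0.79,-0.61)
7.20 -0.35 -0.24 -0.03 tang(-0.85,-0.53)
7.30 -0.37 -0.20 -0.03 tang(-0.90,-0.44)
7.40 -0.38 -0.17 -0.03 tang(-0.94,-0.35)
7.50 -0.40 -0.13 -0.04 tang(-0.97,-0.25)
7.60 -0.42 -0.08 -0.03 tang(-0.99,-0.15)
7.70 -0.41 -0.04 -0.03 tang(-1.00,-0.05)
7.80 -0.42 -0.01 -0.03 tang(-1.00,0.05)
7.90 -0.42 0.04 -0.03 tang(-0.99,0.15)
8.00 -0.41 0.09 -0.03 tang(-0.97,0.24)
8.10 -0.40 0.12 -0.04 tang(-0.94,0.34)
8.20 -0.39 0.16 -0.03 tang(-0.90,0.43)
8.30 -0.37 0.20 -0.03 tang(-0.85,0.52)
8.40 -0.35 0.24 -0.03 tang(-0.80,0.60)
8.50 -0.32 0.27 -0.03 tang(-0.73,0.68)
8.60 -0.29 0.30 -0.04 tang(-0.66,0.75)
8.70 -0.27 0.32 -0.03 tang(-0.58,0.81)
```

Request:
apply_moves(steps="-0.56 0.62 -0.06 0 0 0;-0.44 0.72 -0.07 0 0 0;-0.28 0.79 -0.06 0 0 0;-0.12 0.83 -0.06 0 0 0")

```text
time_s: 14.18
position: [0.5179, 0.1276, 0.2015]
ee_rot: [-2.221, -2.221, 0.004]
ft_force: [-6.9, -3.1, 8.8]
grip_width: 0.0172
grasp_force: 20.0
```

Request:
apply_moves(steps="-0.15 0 0.2 0 0 0;0.05 0.83 -0.07 0 0 0;0.22 0.81 -0.06 0 0 0;0.37 0.76 -0.07 0 0 0;0.51 0.66 -0.06 0 0 0")

```text
time_s: 14.8
position: [0.5287, 0.1596, 0.1991]
ee_rot: [-2.22, -2.221, 0.001]
ft_force: [-3.2, -1.6, -3.0]
grip_width: 0.0172
grasp_force: 20.0
```

Request:
apply_moves(steps="0.64 0.55 -0.12 0 0 0;0.73 0.41 -0.1 0 0 0;0.79 0.26 -0.06 0 0 0;0.84 0.09 -0.06 0 0 0;0.83 -0.07 -0.07 0 0 0")

```text
time_s: 15.42
position: [0.5685, 0.1718, 0.1957]
ee_rot: [2.221, 2.221, 0.003]
ft_force: [-2.1, 3.5, -0.6]
grip_width: 0.0173
grasp_force: 20.0
```

Request:
apply_moves(steps="0.81 -0.24 -0.06 0 0 0;0.74 -0.39 -0.06 0 0 0;0.65 -0.54 -0.07 0 0 0;0 0 0 0 0 0")

```text
time_s: 15.92
position: [0.5909, 0.1584, 0.1938]
ee_rot: [2.221, 2.219, 0.002]
ft_force: [3.6, 1.8, -2.4]
grip_width: 0.0174
grasp_force: 20.0
```

Request:
apply_moves(steps="0.35 -0.25 -0.01 0 0 0;0.25 -0.34 -0.02 0 0 0")

```text
time_s: 16.18
position: [0.595, 0.1533, 0.1932]
ee_rot: [-2.221, -2.221, 0.002]
ft_force: [-1.6, 1.4, -0.9]
grip_width: 0.0174
grasp_force: 20.0
```

Request:
apply_moves(steps="0.21 -0.36 -0.03 0 0 0;0.18 -0.38 -0.03 0 0 0")

```text
time_s: 16.42
position: [0.5988, 0.1458, 0.1926]
ee_rot: [-2.221, -2.221, 0.002]
ft_force: [-3.1, 2.2, -0.2]
grip_width: 0.0174
grasp_force: 20.0
```

Request:
apply_moves(steps="0.1 -0.42 -0.04 0 0 0;0 0 0 0 0 0")

```text
time_s: 16.68
position: [0.6002, 0.1413, 0.1922]
ee_rot: [2.221, 2.221, -0.001]
ft_force: [-1.9, -0.6, 0.8]
grip_width: 0.0174
grasp_force: 20.0
```

Request:
apply_moves(steps="0.1 -0.4 -0.03 0 0 0;0 0 0 0 0 0")

```text
time_s: 16.92
position: [0.601, 0.1376, 0.1919]
ee_rot: [-2.222, -2.221, 0.001]
ft_force: [-2.4, 0.7, 0.3]
grip_width: 0.0175
grasp_force: 20.0
```

Request:
apply_moves(steps="0.06 -0.42 -0.03 0 0 0;0.01 -0.42 -0.03 0 0 0;0 0 0 0 0 0")

```text
time_s: 17.3
position: [0.6016, 0.1292, 0.1913]
ee_rot: [-2.221, -2.221, 0.001]
ft_force: [-3.8, 1.2, 0.8]
grip_width: 0.0173
grasp_force: 20.0
```

Request:
apply_moves(steps="-0.05 -0.42 -0.03 0 0 0;-0.08 -0.41 -0.04 0 0 0;0 0 0 0 0 0")

```text
time_s: 17.68
position: [0.6005, 0.1209, 0.1906]
ee_rot: [-2.222, -2.221, 0.001]
ft_force: [-4.6, 1.5, -0.3]
grip_width: 0.0172
grasp_force: 20.0
```

Request:
apply_moves(steps="-0.21 -0.41 -0.03 0 0 0;-0.15 -0.39 -0.03 0 0 0;0 0 0 0 0 0")

```text
time_s: 18.05
position: [0.5973, 0.1127, 0.19]
ee_rot: [2.221, 2.221, 0.0]
ft_force: [-0.7, 1.8, -2.6]
grip_width: 0.0171
grasp_force: 20.0
```

Request:
apply_moves(steps="-0.19 -0.38 -0.03 0 0 0;-0.22 -0.35 -0.03 0 0 0;0 0 0 0 0 0")

```text
time_s: 18.42
position: [0.5928, 0.1055, 0.1894]
ee_rot: [2.221, 2.221, -0.001]
ft_force: [-0.4, 1.6, -2.6]
grip_width: 0.0169
grasp_force: 20.0
```

Request:
apply_moves(steps="-0.26 -0.33 -0.06 0 0 0;-0.29 -0.3 -0.05 0 0 0;0 0 0 0 0 0")

```text
time_s: 18.8
position: [0.5873, 0.0994, 0.1887]
ee_rot: [2.221, 2.221, -0.0]
ft_force: [-0.9, 2.0, -0.1]
grip_width: 0.0171
grasp_force: 20.0
```

Request:
apply_moves(steps="-0.32 -0.27 -0.03 0 0 0;-0.35 -0.24 -0.03 0 0 0;0 0 0 0 0 0")

```text
time_s: 19.18
position: [0.5822, 0.0955, 0.1886]
ee_rot: [2.22, 2.22, 0.007]
ft_force: [4.4, 6.0, -1.9]
grip_width: 0.017
grasp_force: 20.0
```

Contact: the tangential effort has jumped to about 7 N. I'll hold still and read it again.

Request:
apply_moves(steps="0 0 0 0 0 0;0 0 0 0 0 0")

```text
time_s: 19.42
position: [0.5822, 0.0955, 0.1886]
ee_rot: [2.22, 2.22, 0.006]
ft_force: [3.8, 5.1, -2.4]
grip_width: 0.0174
grasp_force: 20.0
```

```bash
python3 - <<'E'
from h import *
F=[];X=[]
for i in range(4):
    s=env.sense();F.append(s['ft_force']);X.append(s['position']);cams.read_camera('wrist')
F=np.mean(F,0);X=np.mean(X,0);print(F,X)
# true crank angle from measured path relative to 7.0 reading, and tangential force
ph=-.1-7.15;t=np.array([np.sin(ph),-np.cos(ph)]);print('tang',F[:2]@t,'moved since 7.0',(X[:2]-[.5873,.0994])@t)
E
```

```text
[ 3.8435125   5.43979901 -1.98599756] [0.58223092 0.09549738 0.18862014]
tang -6.252915000389773 moved since 7.0 0.006388649754696465
```

About 6 N at the knob is roughly 26–31 N on the pad, which is within bounds. I'll relax the arm's stored push, open and leave.

Request:
apply_moves(steps="0.07 0.05 0 0 0 0;0.05 0.05 0 0 0 0;0 0 0 0 0 0")

```text
time_s: 20.0
position: [0.5824, 0.0956, 0.1886]
ee_rot: [2.221, 2.221, 0.002]
ft_force: [1.1, 3.4, 2.4]
grip_width: 0.0173
grasp_force: 20.0
```

Request:
apply_moves(steps="0.04 0.06 -0.02 0 0 0;0 0 0 0 0 0")

```text
time_s: 20.25
position: [0.5826, 0.0958, 0.1885]
ee_rot: [2.221, 2.221, -0.0]
ft_force: [-0.7, 1.4, 6.1]
grip_width: 0.0169
grasp_force: 20.0
```

Request:
apply_moves(steps="0 0 0 0 0 0;0 0 0 0 0 0;0 0 0 0 0 0", gripper=0.5)

```text
time_s: 20.62
position: [0.5819, 0.0958, 0.1869]
ee_rot: [-2.221, -2.221, 0.002]
ft_force: [0.5, 0.2, -0.9]
grip_width: 0.0428
grasp_force: 0.0
```

Request:
apply_moves(steps="0 0 2 0 0 0;0 0 4 0 0 0;0 0 5 0 0 0;0 -5 2 0 0 0;0 -5 0 0 0 0")

```text
time_s: 21.25
position: [0.5841, -0.0045, 0.3228]
ee_rot: [2.215, 2.22, 0.008]
ft_force: [0.4, -0.2, -0.3]
grip_width: 0.0439
grasp_force: 0.0
```

Request:
apply_moves(steps="0 -3 0 0 0 0;0 0 0 0 0 0;0 0 0 0 0 0")

```text
time_s: 21.62
position: [0.5825, -0.0334, 0.3185]
ee_rot: [2.221, 2.221, 0.002]
ft_force: [0.3, 0.1, -0.3]
grip_width: 0.0439
grasp_force: 0.0
```

```bash
python3 - <<'E'
from h import *
s=env.sense();print(s['position'],s['ft_force'],s['grip_width'])
d=cap('side')
cv2.imwrite('pics/s3.png',cv2.resize(d['frame'][60:360,160:480],None,fx=2,fy=2,interpolation=cv2.INTER_CUBIC)[...,::-1])
E
```

```text
[ 0.58249633 -0.03336801  0.31850672] [ 0.29475999  0.14929827 -0.25252798] 0.0439060245897407
```

View pics/s3.png

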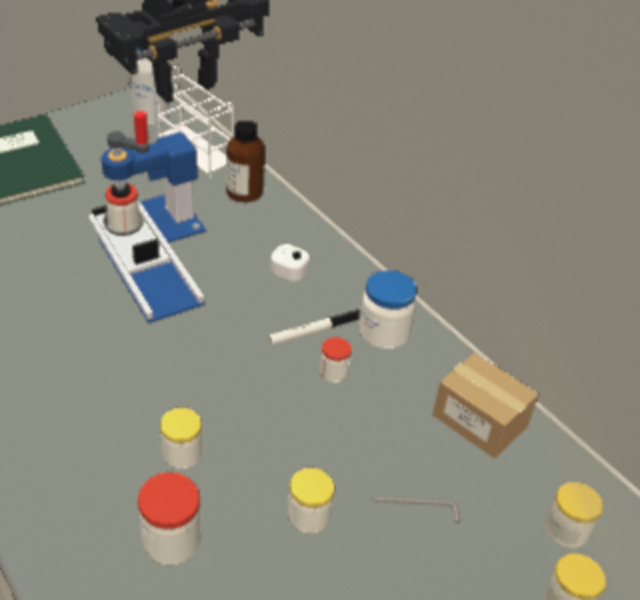

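The pot stands upright in the nest under the pad at (122,205), the slide is home, the hand is clear, and the yellow pots have not moved. I'm handing in.

```bash
python3 -c "
from cell import env
print(env.finish_job())"
```

```text
the job is handed in; nothing more can be done
None
```

I handed the job in at about 22 s: the red-capped pot is upright in the nest, the slide is home, and the pad is on the cap at an estimated 26–31 N; the hand is clear and the yellow pots look unmoved, but no verdict came back.

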